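# Clamp a spice jar in a crank-driven jar vice

## Task

The spice jar's cap is stuck: stand the jar upright in the middle of the jar vice's bed, between the two jaws, and let go of it. Then take the crank by its loose sleeve and wind clockwise, without letting go on the way, until you feel the jar nipped firmly between the jaws, but do not overtighten; let go and leave it clamped, upright. Leave the salt shaker, tea box and mug where they are.

Things in the scene. Friction and masses are not known exactly. Their poses are not given: they have to be found in the camera images.
- jar: spice jar to be clamped: round, 45 mm across, 106 mm tall, wide cap on its top 20 mm; loose, about 110 g, stands upright. Origin: centre of its underside, z up.
- vice: jar vice fixed to the worktop: grey base 104 mm (its x) by 250 mm (its y). Origin on the worktop, z up. Along its y: back jaw at the -y end, bed with rubber mat (top at z = 13 mm), moving jaw, then a gearbox (62 mm long, 68 high) with the crank at the +y end. Jaw faces: flat rubber, square to y, 56 mm wide, z = 14 to 60 mm. Guide rods at x = +-42 mm, tops at z = 28 mm.
- bed_spot (a point): place for the jar's foot on the vice's bed: x = 0 (keep within 12 mm), y = -55 mm, z = 13 mm in the vice's frame. The back jaw stands still; its face lies 37 to 53 mm to the -y side of this point, set anew each time and not measured. The moving jaw, on the +y side, pushes the jar along the bed against the back jaw.
- jaw: moving jaw, dark steel with a sprung rubber pad. Axes as the vice; the pad's face is 7 mm to the -y side of its origin. Moves to the vice's -y by 7.2 mm per rad of crank (45 mm a turn), origin from y = +12 to -63 mm. Once the jar is trapped, the force on it rises about 7 N per mm of travel (50 N per rad of crank). Firmly nipped is 15 to 32 N; over 40 N is overtightened.
- crank_axis (a point): point on the vertical axis of the crank, 105 mm above the worktop (middle height of the sleeve)
- crank (a joint): crank angle, rad: grows clockwise seen from above (tightening); 0 = jaw fully open, crank arm pointing to the vice's -y. Starts at 0 to 0.5; the jar is nipped after some 1.2 to 1.6 turns; end of travel 10.5. A brake keeps it where it is left: empty, it takes 8 to 9 N along the circle at the sleeve; each 10 N on the jar adds 2 N.
- sleeve: black upright grip sleeve, 22 mm diameter, 44 mm tall, spinning freely on its pin at the end of the crank arm, 35 mm from the crank's axis. Origin: its centre, 105 mm above the worktop. The arm's top is 27 mm below that, so fingertips may go down to 84 mm above the worktop. Held from above, the gripper can keep its own orientation through whole turns.
- salt: salt shaker, round, 44 mm across, 90 mm tall, narrower at the top; to be left alone. Origin: centre of underside. It and the jar swap places from start to start.
- tea: tea box, 71 x 126 x 76 mm, to be left alone. Origin: centre of underside.
- cup: mug, 87 x 121 x 96 mm with its handle, to be left alone. Origin: at its underside.
Not all that is in view belongs to the job. What is shaped like the jar but purple is not meant.

How it is judged:
On the way, in this order (a step that is already met when the one before it is completed fails the run):
1. the jar stands upright on the vice's bed between the jaws, let go (x of jar in the frame of vice between -0.012 and 0.012 m and y of jar in the frame of vice between -0.1 and 0 m and z of jar in the frame of vice below 0.016 m and angle between jar's own z axis and vertical below 0.12 rad and contact force between the fingers and jar below 0.1 N), for 0.2 s.
2. the jar is nipped by the moving jaw while the sleeve is held (x of jar in the frame of vice between -0.012 and 0.012 m and y of jar in the frame of vice between -0.1 and 0 m and z of jar in the frame of vice below 0.016 m and angle between jar's own z axis and vertical below 0.12 rad and contact force between jaw and jar above 15 N and contact force between the fingers and sleeve above 0.5 N), for 0.2 s.
At the end, for the whole second after the job is handed in: The jar stands upright (within 0.12 rad) on the bed, within 12 mm of the vice's middle line, held between the jaws with 15 to 32 N from the moving jaw, and jar and crank are at rest (x of jar in the frame of vice between -0.012 and 0.012 m and y of jar in the frame of vice between -0.1 and 0 m and z of jar in the frame of vice below 0.016 m and angle between jar's own z axis and vertical below 0.12 rad and contact force between jaw and jar between 15 and 32 N and linear speed of jar below 0.01 m/s and velocity of joint crank between -0.05 and 0.05 rad/s); the robot touches nothing.
It fails at once if the jar is overtightened: the moving jaw presses on it with more than 40 N (contact force between jaw and jar above 40 N).
It fails at once if the sleeve is let go part way: the crank is past 1.2 rad, the jar is not yet nipped (under 1 N) and the fingers do not touch the sleeve (value of joint crank above 1.2 rad and contact force between jaw and jar below 1 N and contact force between the fingers and sleeve below 0.1 N).
It fails at once if the salt shaker is pushed more than 20 mm or tipped (distance of salt from where it was at the start of the episode above 0.02 m or angle between salt's own z axis and vertical above 0.3 rad).
It fails at once if the tea box is pushed more than 20 mm or tipped (distance of tea from where it was at the start of the episode above 0.02 m or angle between tea's own z axis and vertical above 0.3 rad).
It fails at once if the mug is pushed more than 20 mm or tipped (distance of cup from where it was at the start of the episode above 0.02 m or angle between cup's own z axis and vertical above 0.3 rad).
It also fails if it takes over 72 s, if anything falls off the work surface, if the arm or the gripper's body presses on something with over 40 N, if the wrist force passes 120 N, or if a joint passes its speed limit or range.

## Robot

A 7-joint arm with a two-finger parallel gripper is mounted at the origin on the work surface; the furniture and walls round the work are solid. World frame = base frame: x ahead of the robot, y to its left, z up, the work surface at z = 0. Lengths are in m, angles in rad, forces in N, time in s.
With the tool pointing down it reaches from about 0.425 to 1.025 m from the base axis. Payload 9.4 kg.
Tool frame: the origin (TCP) lies at the very end of the fingers, on their centre line; the grasp point (between the pads) lies 19 mm behind it; z points along the fingers, y is the line along which they close (so a half turn about z gives the same grasp; the last joint's range is limited). The gripper opens to 93 mm and grips with 3 to 60 N. Pads are 15 mm wide; open, the fingers measure 128 mm over their backs; the gripper's body (75 mm by 188 mm) begins 65 mm behind the grasp point.
Start: joints at [-1.291, 0.599, -0.003, 1.599, 0.002, 0.943, -0.08], TCP at [0.253, 0.679, 0.219] pointing down, gripper open.
Joint ranges: [-2.57, 2.57], [-0.35, 1.97], [-1.29, 1.29], [0.11, 2.56], [-1.05, 4.19], [0.11, 1.86], [-2.63, 2.63]. Speed limits (rad/s): [2.22, 2.22, 3.01, 3.01, 3.14, 3.14, 3.14].

## Interface

Orientations are given as a unit quaternion [x, y, z, w].
In Python, from rig import r, viewer, spotter gives the robot as it stands.
- The arm moves only by the tool move_arm, never from a script. Its argument "increments" is a list of rows, each an object with "slide": the shift along the tool's x, y, z in mm, a list of three; "turn": the turn about the tool's z in rad. In form: [{"slide": [dx, dy, dz], "turn": turn}, ...]. A call has exactly 5 rows; each row is the pose to reach, as a shift and turn from the pose commanded when the call began, along the tool's axes at that moment; what a row does not reach only later rows make up. A row lasts 1/12 s, in which the tool goes at most 41.7 mm and 7.16 degrees, less where a joint would pass 70% of its speed; a pose out of reach is approached as far as the arm can. A call with a gripper value outside its range is refused whole. "hand" is the opening, from 0 (shut) to 1 (fully open), set as the call begins (left out, the last holds). The fingers move at their own pace and stop on an object; "newtons" is the grip in N (left out, the last holds). Time passes only in rows, so rows that repeat a pose let the fingers close, or fill a call up. It gives the time, the measured TCP pose, the force, the opening and the grip force at its end, in the units of the state.
- r.observe(): the state, without advancing time (a new reading comes with each control period).
- viewer.camera(name): name is "scene" or "top" or "wrist"; returns the picture (384x512x3 uint8, red, green, blue); there is no depth.
- viewer.get_calibration(name): a dict with "fx", "fy", "cx", "cy" (pixels), "view" (4x4, takes a point from world to camera coordinates). Camera axes: x right, y down, z forward; pixel columns grow to the right and rows downward; lengths in m; the calibration is good to about 2 mm. A picture is of the moment at which its call begins: read the wrist's pose just before it. get_calibration takes no time and is no camera call; for the wrist camera it gives the pose at the moment of the call.
- r.finish_job(): hands the job in; it is judged then, once.
Trained networks look in the newest picture that a camera, given by its name, has taken for a name from the list of things; names that differ only in an ending like _2 or _b are one class to them, and where a whole thing is asked for, a point or a joint stands for the part that bears it (a point fixed in the world has none). Each returns a list of dicts, best first, with "confidence" (0 to 1); they miss things now and then, are a little off and sometimes report something else, mostly with a low value. They report only what shows in the picture. A call takes as long as a camera call. They do not tell look-alikes from the thing itself.
- spotter.recognise(camera, target): "extent" ([left, top, width, height] in pixels, round what is visible of it).
The state is a dict: "clock": time; "joint_positions": joint angles; "qvel": joint speeds; "joint_efforts": joint torques, N m; "tool_pos": TCP position; "orientation": TCP orientation; "ft_force": force on the tool from outside, world axes, zero at the start; "wrist_torque": the same for the moment, N m; "opening": opening from 0.0 (shut) to 1.0 (fully open); "gripper_force": force on a finger pad.
Only numpy, scipy, OpenCV 4.12 (cv2) and the standard library are available. Lean on these libraries where they do the work, as an engineer would, in place of code of your own. Each camera call takes 0.05 s, during which the arm holds its last target. There are 200 camera calls.

## Working session

There is one attempt and no reset: what is moved stays moved. The work goes in short steps, Python scripts to look and compute and a tool call to move; the robot and the scene stay as the last step left them, time stands still between calls to the robot, and variables do not carry over. Pictures are saved under pics/ and viewed, at most 10 in all, crops included, and the job is handed in when it is done.

Besides the shell and the picture viewer there is one more tool, called after "Call:" by a JSON object that holds its "method" and its "body", one argument or row to a line. move_arm: Moves the arm, as the interface text tells. Its arguments: {"type":"object","properties":{"increments":{"type":"array"},"hand":{"type":"number"},"newtons":{"type":"number"}},"required":["increments"]}

```bash
ls; mkdir -p pics
python3 - <<'E'
from rig import r, viewer, spotter
import cv2, numpy as np
o=r.observe(); print({k:np.round(v,3).tolist() for k,v in o.items()})
ims=[]
for c in ("scene","top"):
    im=viewer.camera(c); cv2.imwrite(f"pics/{c}0.png",im[:,:,::-1]); ims.append(im)
    k=viewer.get_calibration(c); print(c,k["fx"],k["fy"],k["cx"],k["cy"],np.round(k["view"],4).tolist())
    for t in ("jar","vice","jaw","sleeve","crank","salt","tea","cup"):
        print(t,[(np.round(d["extent"],1).tolist(),round(d["confidence"],2)) for d in spotter.recognise(c,t)[:3]])
E
```

```text
pics
{'clock': 0.0, 'joint_positions': [-1.291, 0.6, -0.003, 1.6, 0.002, 0.943, -0.08], 'qvel': [0.002, 0.001, 0.001, -0.0, -0.0, 0.001, 0.0], 'joint_efforts': [-0.001, -76.506, 1.497, -25.236, -0.052, 0.017, 0.0], 'tool_pos': [0.253, 0.679, 0.218], 'orientation': [0.177, 0.984, -0.001, -0.0], 'ft_force': [0.148, 0.604, 0.243], 'wrist_torque': [-0.064, 0.055, -0.008], 'gripper_force': 0.0, 'opening': 1.0}
scene 381.67083316290086 381.67083316290086 253.9040021626016 198.20126508848037 [[0.6619, -0.7494, -0.0172, -0.216], [-0.5376, -0.4587, -0.7075, 0.3045], [0.5223, 0.4776, -0.7065, 1.063], [0.0, 0.0, 0.0, 1.0]]
jar [([277.6, 229.4, 20.6, 34.8], 0.96), ([306.4, 221.6, 19.4, 26.3], 0.89)]
vice [([222.9, 164.6, 68.2, 56.8], 0.79)]
jaw []
sleeve [([239.1, 169.2, 5.8, 7.6], 0.49)]
crank []
salt [([348.7, 240.7, 16.0, 25.7], 0.67)]
tea [([290.6, 274.9, 49.7, 36.0], 0.83), ([157.1, 154.2, 19.2, 36.4], 0.41)]
cup [([156.1, 156.9, 18.8, 32.2], 0.56)]
top 474.1851528258337 474.1851528258337 259.10219158532095 199.13062382976497 [[-0.0154, -0.9999, -0.0017, 0.0616], [-0.993, 0.0155, -0.117, 0.366], [0.117, -0.0002, -0.9931, 1.518], [0.0, 0.0, 0.0, 1.0]]
jar [([317.3, 166.3, 18.2, 18.0], 0.83), ([307.3, 193.7, 17.1, 21.2], 0.64)]
vice [([204.2, 151.9, 72.6, 36.7], 0.83)]
jaw [([202.1, 154.6, 71.8, 34.5], 0.71), ([227.7, 154.5, 12.9, 30.7], 0.68)]
sleeve []
crank [([202.7, 160.1, 24.0, 8.4], 0.42), ([199.0, 154.1, 76.7, 34.1], 0.28), ([355.2, 162.2, 15.4, 19.1], 0.23)]
salt [([355.2, 160.6, 18.0, 17.7], 0.64)]
tea [([340.5, 207.9, 49.3, 39.7], 0.81)]
cup [([125.0, 200.8, 36.5, 40.7], 0.88), ([200.7, 154.2, 75.1, 36.3], 0.59)]
```

Run:
```python
import cv2, numpy as np
a=cv2.imread("pics/scene0.png")[140:320,140:390]; b=cv2.imread("pics/top0.png")[130:260,110:410]
a=cv2.resize(a,None,fx=3.2,fy=3.2,interpolation=3)[:,:800]; cv2.imwrite("pics/a.png",a)
cv2.imwrite("pics/b.png",cv2.resize(b,None,fx=2.66,fy=2.66,interpolation=3))
```

```text
(no output)
```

View pics/a.png

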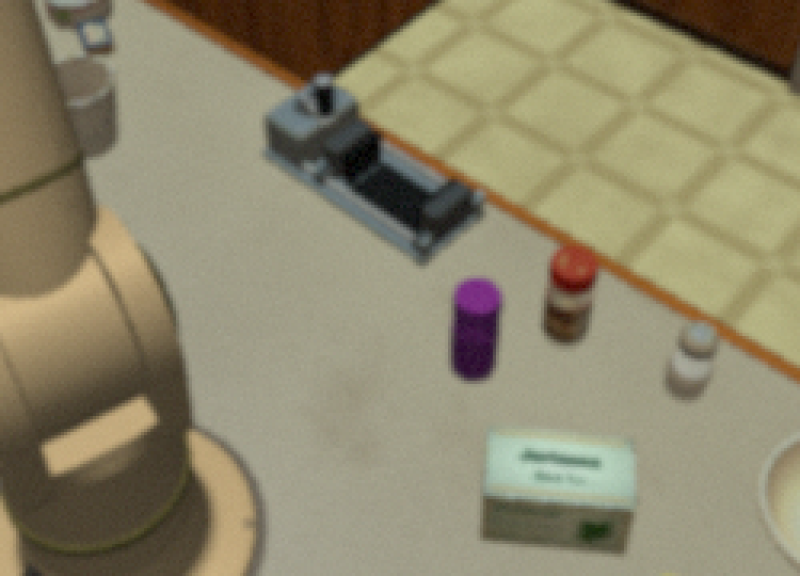

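View pics/b.png

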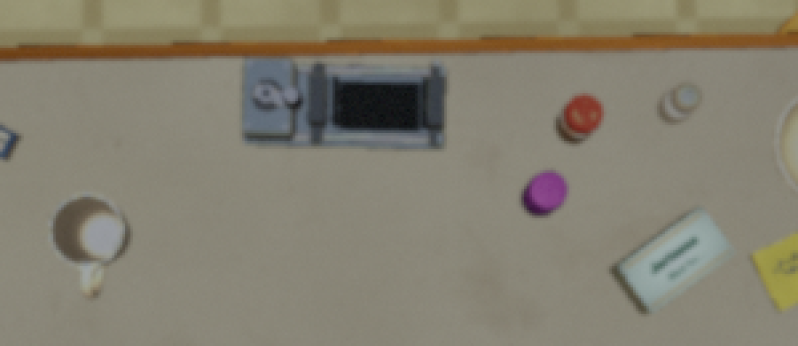

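Candidates: red-capped jar with the spice label (scene 316,235; top 326,175), a purple look-alike (scene 288,247; top 315,204), the white salt shaker (scene 357,253; top 364,169). I choose the red-capped jar. The vice lies with its gearbox to world +y and its sleeve at about top (219,166).

```bash
cat > h.py <<'E'
from rig import r, viewer, spotter
import cv2, numpy as np
from scipy.optimize import least_squares
from scipy.spatial.transform import Rotation as R
def proj(k,P):
    P=np.atleast_2d(P); c=P@k["view"][:3,:3].T+k["view"][:3,3]
    return np.c_[k["fx"]*c[:,0]/c[:,2]+k["cx"],k["fy"]*c[:,1]/c[:,2]+k["cy"]]
def back(k,uv,z):
    d=k["view"][:3,:3].T@np.array([(uv[0]-k["cx"])/k["fx"],(uv[1]-k["cy"])/k["fy"],1])
    o=-k["view"][:3,:3].T@k["view"][:3,3]; return o+d*(z-o[2])/d[2]
def cyl(x,y,rad,z0,z1):
    t=np.linspace(0,2*np.pi,60); return np.vstack([np.c_[x+rad*np.cos(t),y+rad*np.sin(t),0*t+z] for z in (z0,z1)])
def bbox(p): return np.r_[p.min(0),p.max(0)]
def fitcyl(obs,rad,z0,z1,x0):
    f=lambda q:np.concatenate([bbox(proj(k,cyl(q[0],q[1],rad,z0,z1)))-np.r_[e[:2],np.add(e[:2],e[2:])] for k,e in obs])
    s=least_squares(f,x0,x_scale=.01,diff_step=1e-3); return s.x,s.fun
def totool(d,o):  # world vector (m) -> tool axes mm
    return R.from_quat(o["orientation"]).inv().apply(d)*1000
E
python3 - <<'E'
from h import *
ks,kt=[viewer.get_calibration(c) for c in("scene","top")]
print("jar",fitcyl([(ks,[306.4,221.6,19.4,26.3]),(kt,[317.3,166.3,18.2,18.0])],.0225,0,.106,[.8,-.1]))
print("salt",fitcyl([(ks,[348.7,240.7,16,25.7]),(kt,[355.2,160.6,18,17.7])],.022,0,.09,[.8,-.1]))
B=lambda x,y,z:np.round(back(kt,(110+x/2.66,130+y/2.66),z),4)
for n,x,y,z in [("base +y near",243,140,0),("base -y near",443,148,0),("gear TL",247,60,.068),("gear TR",295,62,.068),("gear BR",292,136,.068),("sleeve",292,97,.127),("jawM L",316,66,.062),("jawM B",316,142,.062),("backjaw",436,68,.06),("backjawB",434,142,.06),("purple",548,190,.1),("tea",675,260,.076),("axis",265,94,.078)]: print(n,B(x,y,z))
im=cv2.imread("pics/scene0.png")[205:285,265:385]; cv2.imwrite("pics/c.png",cv2.resize(im,None,fx=6,fy=6,interpolation=3))
E
```

```text
jar (array([ 0.43249134, -0.16168071]), array([ 0.68142759, -5.10985493, -0.59677056,  2.01590676,  0.48606549,
        0.24144267,  1.02842085,  1.60362859]))
salt (array([ 0.45398812, -0.28847525]), array([-3.40752207, -3.62126966,  0.94395688,  1.11543191,  0.79942876,
       -0.34679544,  2.68000157,  0.42755272]))
base +y near [0.4273 0.246  0.    ]
base -y near [ 0.4134 -0.0024  0.    ]
gear TL [0.5136 0.2328 0.068 ]
gear TR [0.5102 0.1753 0.068 ]
gear BR [0.4207 0.1794 0.068 ]
sleeve [0.4566 0.1743 0.127 ]
jawM L [0.5062 0.1506 0.062 ]
jawM B [0.4139 0.1513 0.062 ]
backjaw [0.5019 0.0064 0.06  ]
backjawB [0.412  0.0105 0.06  ]
purple [ 0.3478 -0.1191  0.1   ]
tea [ 0.2659 -0.2679  0.076 ]
axis [0.47   0.2103 0.078 ]
```

View pics/c.png

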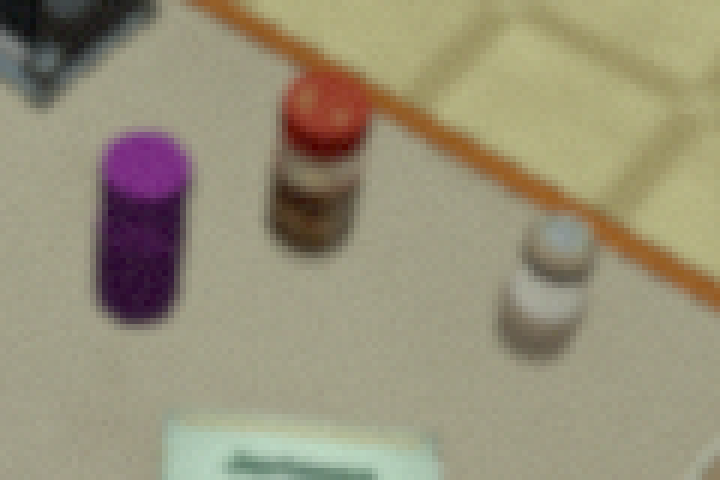

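The crop confirms it: the red-capped, labelled jar is at the centre, with purple to its left and salt to its right. I move over the vice first, which is on the way.

Call:
{"method": "move_arm", "body": {
  "increments": [
    {"slide": [-15, -17, -10], "turn": 0},
    {"slide": [-40, -46, -20], "turn": 0},
    {"slide": [-65, -75, -30], "turn": 0},
    {"slide": [-90, -104, -40], "turn": 0},
    {"slide": [-115, -133, -50], "turn": 0}
  ]
}}

```text
clock: 1.32
tool_pos: [0.3149, 0.5129, 0.269]
orientation: [0.177, 0.984, 0.0, 0.0]
ft_force: [0.8, 0.4, 0.8]
opening: 1.001
gripper_force: 0.0
```

Call:
{"method": "move_arm", "body": {
  "increments": [
    {"slide": [-25, -29, -5], "turn": 0},
    {"slide": [-50, -58, -10], "turn": 0},
    {"slide": [-75, -87, -15], "turn": 0},
    {"slide": [-100, -116, -20], "turn": 0},
    {"slide": [-125, -145, -25], "turn": 0}
  ]
}}

```text
clock: 1.73
tool_pos: [0.3814, 0.3332, 0.2941]
orientation: [0.177, 0.984, 0.0, 0.0]
ft_force: [1.3, 1.0, -0.3]
opening: 0.996
gripper_force: 0.0
```

Call:
{"method": "move_arm", "body": {
  "increments": [
    {"slide": [-25, -29, -5], "turn": 0},
    {"slide": [-50, -58, -10], "turn": 0},
    {"slide": [-75, -87, -15], "turn": 0},
    {"slide": [-95, -110, -15], "turn": 0},
    {"slide": [-105, -120, -15], "turn": 0}
  ]
}}

```text
clock: 2.15
tool_pos: [0.4386, 0.1817, 0.3094]
orientation: [0.18, 0.984, -0.0, 0.001]
ft_force: [-0.0, -0.0, 0.6]
opening: 0.998
gripper_force: 0.0
```

Run:
```python
from h import *
o=r.observe(); k=viewer.get_calibration("wrist"); im=viewer.camera("wrist"); cv2.imwrite("pics/w1.png",im[:,:,::-1])
np.savez("pics/w1.npz",**{a:np.array(b) for a,b in k.items()})
print(o["clock"],o["tool_pos"],o["orientation"],o["joint_positions"],o["ft_force"]); print(k["fx"],np.round(k["view"],3).tolist())
for n,p in {"spot":(.459,.065,.013),"axis":(.467,.21,.105)}.items(): print(n,proj(k,p))
```

```text
2.15 [0.43863119 0.18168819 0.30939992] [ 1.79645832e-01  9.83731055e-01 -1.62409884e-06  7.65898815e-04] [-0.61491237  0.18637605  0.12188386  2.04607518 -0.0273337   0.9094803
  0.73118788] [-0.00305593 -0.03898468  0.57179845]
264.46604917915647 [[0.354, 0.935, 0.002, -0.327], [0.896, -0.339, 0.287, -0.391], [0.269, -0.1, -0.958, 0.378], [0.0, 0.0, 0.0, 1.0]]
spot [[196.68587229 189.70304498]]
axis [[277.53665163 179.20009096]]
```

View pics/w1.png

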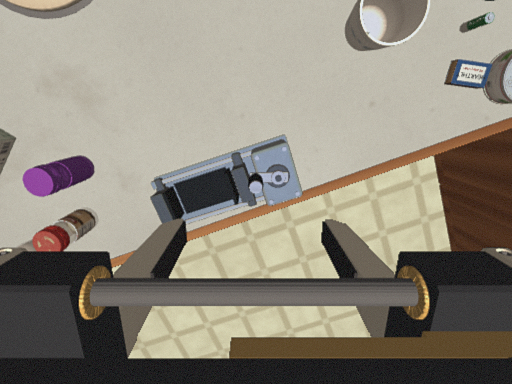

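The wrist view shows the vice (152..300, 135..222), its crank axis near (279,179), the sleeve near (256,182), the purple look-alike at (40,182) and the red cap at (50,238). I zoom in for the vice's corners.

Run:
```python
import cv2
im=cv2.imread("pics/w1.png")[128:228,145:305]; cv2.imwrite("pics/w1z.png",cv2.resize(im,None,fx=5,fy=5,interpolation=cv2.INTER_CUBIC))
```

```text
(no output)
```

View pics/w1z.png

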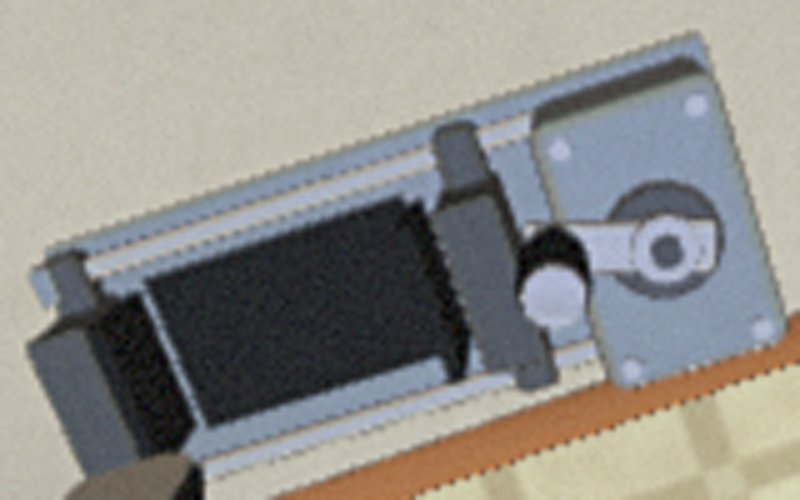

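Run:
```python
from h import *
k=dict(np.load("pics/w1.npz"))
B=lambda x,y,z:back(k,(145+x/5,128+y/5),z)
g=np.array([B(538,125,.068),B(705,72,.068),B(785,335,.068),B(625,388,.068)])
print("gear",np.round(g,4),g.mean(0)); 
yv=(g[1]-g[0]+g[2]-g[3])[:2]; xv=(g[2]-g[1]+g[3]-g[0])[:2]; print("lens",np.linalg.norm(yv)/2,np.linalg.norm(xv)/2)
print("yaw from y",np.arctan2(-yv[0],yv[1]),"from x",np.arctan2(xv[1],xv[0]))
a,b=B(700,33,.006),B(48,250,.006); d=(a-b)[:2]; print("base",a,b,np.linalg.norm(d),np.arctan2(-d[0],d[1]))
for z in(.08,.088): print("hub",z,B(667,250,z))
print("sleeve",B(553,295,.127)); print("backjaw face top edge", B(105,305,.06),B(165,450,.06))
for p in((50,238),(48,238)): print("jarcap",back(k,p,.106))
im=cv2.imread("pics/w1.png"); hsv=cv2.cvtColor(im,cv2.COLOR_BGR2HSV)
m=((hsv[...,0]<8)|(hsv[...,0]>172))&(hsv[...,1]>150)&(hsv[...,2]>70); m[:, 110:]=0
ys,xs=np.nonzero(m); print("red bbox",xs.min(),ys.min(),xs.max()+1,ys.max()+1)
print(fitcyl([(k,[xs.min(),ys.min(),xs.max()+1-xs.min(),ys.max()+1-ys.min()])],.0225,.086,.106,[.44,-.16]))
print(spotter.recognise("wrist","jar"))
```

```text
gear [[0.4241 0.1876 0.068 ]
 [0.427  0.2411 0.068 ]
 [0.5163 0.2382 0.068 ]
 [0.5151 0.1836 0.068 ]] [0.47064747 0.21262634 0.068     ]
lens 0.05411404792460306 0.0902239010709619
yaw from y -0.03718369916116231 from x -0.03816307059274083
base [0.42316993 0.24833037 0.006     ] [4.12733405e-01 1.12217369e-05 6.00000000e-03] 0.24853836688464764 -0.042003946218234854
hub 0.08 [0.47261865 0.21178571 0.08      ]
hub 0.088 [0.47042071 0.2117764  0.088     ]
sleeve [0.46066336 0.1782727  0.127     ]
backjaw face top edge [0.43043151 0.03334037 0.06      ] [0.48393036 0.02962247 0.06      ]
jarcap [ 0.4309135  -0.14914318  0.106     ]
jarcap [ 0.4298214  -0.15202409  0.106     ]
red bbox 33 222 77 251
(array([ 0.43327227, -0.14925327]), array([ 2.82144144, -1.34757243, -2.97027525,  1.24472105]))
[{'extent': [28.8, 209.9, 71.0, 43.7], 'confidence': 0.64}, {'extent': [21.5, 155.6, 73.6, 42.4], 'confidence': 0.56}]
```

Call:
{"method": "move_arm", "body": {
  "increments": [
    {"slide": [-16, -27, 5], "turn": 0},
    {"slide": [-35, -60, 15], "turn": 0},
    {"slide": [-52, -95, 25], "turn": 0},
    {"slide": [-66, -130, 40], "turn": 0},
    {"slide": [-80, -165, 50], "turn": 0}
  ]
}}

```text
clock: 2.67
tool_pos: [0.4546, 0.0032, 0.2579]
orientation: [0.176, 0.984, 0.0, 0.0]
ft_force: [0.5, 0.1, -0.6]
opening: 1.003
gripper_force: 0.0
```

Call:
{"method": "move_arm", "body": {
  "increments": [
    {"slide": [-10, -36, 10], "turn": 0},
    {"slide": [-18, -72, 20], "turn": 0},
    {"slide": [-25, -108, 30], "turn": 0},
    {"slide": [-31, -140, 40], "turn": 0},
    {"slide": [-32, -153, 45], "turn": 0}
  ]
}}

```text
clock: 3.08
tool_pos: [0.4308, -0.1539, 0.2129]
orientation: [0.179, 0.984, -0.0, -0.0]
ft_force: [0.1, 0.5, 0.8]
opening: 1.0
gripper_force: 0.0
```

Run:
```python
from h import *
o=r.observe(); k=viewer.get_calibration("wrist"); im=viewer.camera("wrist")[:,:,::-1].copy(); cv2.imwrite("pics/w2.png",im)
print(o["clock"],o["tool_pos"],o["orientation"],o["joint_positions"])
hsv=cv2.cvtColor(im,cv2.COLOR_BGR2HSV)
m=((hsv[...,0]<8)|(hsv[...,0]>172))&(hsv[...,1]>150)&(hsv[...,2]>70)
n,l,s,c=cv2.connectedComponentsWithStats(m.astype(np.uint8)); i=1+np.argmax(s[1:,4]); e=s[i,:4]; print("red",e,c[i])
for z0 in(.086,): print(fitcyl([(k,e)],.0225,z0,.106,[.43,-.155]))
print(spotter.recognise("wrist","jar"), spotter.recognise("wrist","salt")); print("tcp px",proj(k,o["tool_pos"]))
```

```text
3.0833 [ 0.43078662 -0.15390466  0.21286268] [ 1.78653630e-01  9.83911925e-01 -4.37725361e-04 -1.12818298e-04] [ 0.01468674  0.2956652   0.26082473  2.20978928 -0.12309808  0.64939782
  1.57446352]
red [230 172  39  39] [250.88938053 182.54424779]
(array([ 0.43681058, -0.15915167]), array([-1.24994714, -2.26575096,  1.24802194,  2.3920055 ]))
[{'extent': [230.6, 157.5, 39.9, 57.2], 'confidence': 0.68}, {'extent': [235.8, 75.4, 46.0, 46.0], 'confidence': 0.68}] [{'extent': [147.8, 198.3, 43.6, 37.1], 'confidence': 0.63}]
tcp px [[251.27131446 231.11860392]]
```

View pics/w2.png

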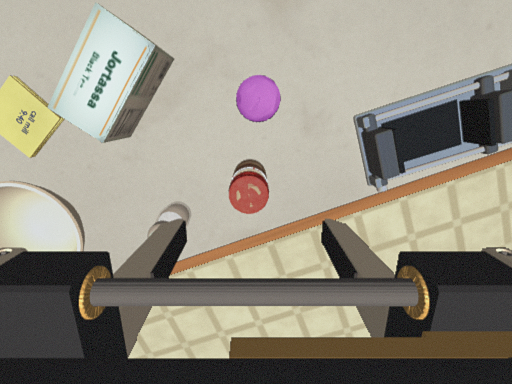

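The wrist view shows the red cap at (249,192), purple at (258,98) and salt at (175,215) by the left finger. It is clear for the descent with the hand slightly narrowed.

Call:
{"method": "move_arm", "body": {
  "increments": [
    {"slide": [-3, -1, 10], "turn": 0},
    {"slide": [-5, -2, 28], "turn": 0},
    {"slide": [-7, -3, 48], "turn": 0},
    {"slide": [-7, -3, 66], "turn": 0},
    {"slide": [-7, -3, 75], "turn": 0}
  ],
  "hand": 0.8
}}

```text
clock: 3.65
tool_pos: [0.4373, -0.1544, 0.1368]
orientation: [0.176, 0.984, 0.0, -0.001]
ft_force: [-0.3, 0.7, -0.4]
opening: 0.803
gripper_force: 0.0
```

Run:
```python
from h import *
o=r.observe(); k=viewer.get_calibration("wrist"); im=viewer.camera("wrist")[:,:,::-1].copy(); cv2.imwrite("pics/w3.png",im)
print(o["clock"],o["tool_pos"])
hsv=cv2.cvtColor(im,cv2.COLOR_BGR2HSV)
m=((hsv[...,0]<8)|(hsv[...,0]>172))&(hsv[...,1]>150)&(hsv[...,2]>70)
n,l,s,c=cv2.connectedComponentsWithStats(m.astype(np.uint8)); i=1+np.argmax(s[1:,4]); e=s[i,:4]
x,f=fitcyl([(k,e)],.0225,.086,.106,[.43,-.155]); print(e,x,f,totool(np.r_[x,.106]-o["tool_pos"],o))
```

```text
3.65 [ 0.43731806 -0.1544381   0.13676936]
[218 184  53  56] [ 0.43700094 -0.16033434] [-1.55315351 -1.38127998  1.55160894  1.54382196] [-1.78797079 -5.65238066 30.76480456]
```

Call:
{"method": "move_arm", "body": {
  "increments": [
    {"slide": [-2, -5, 12], "turn": 0},
    {"slide": [-2, -5, 28], "turn": 0},
    {"slide": [-2, -5, 44], "turn": 0},
    {"slide": [-2, -5, 58], "turn": 0},
    {"slide": [-2, -5, 62], "turn": 0}
  ]
}}

```text
clock: 4.12
tool_pos: [0.4373, -0.1607, 0.0756]
orientation: [0.177, 0.984, 0.0, -0.001]
ft_force: [-0.1, 0.9, -0.0]
opening: 0.797
gripper_force: 0.0
```

Call:
{"method": "move_arm", "body": {
  "increments": [
    {"slide": [0, 0, 0], "turn": 0},
    {"slide": [0, 0, 0], "turn": 0},
    {"slide": [0, 0, 0], "turn": 0},
    {"slide": [0, 0, 0], "turn": 0},
    {"slide": [0, 0, 0], "turn": 0}
  ],
  "hand": 0,
  "newtons": 20
}}

```text
clock: 4.53
tool_pos: [0.4375, -0.1618, 0.0773]
orientation: [0.177, 0.984, -0.0, 0.001]
ft_force: [-0.1, -1.0, -0.4]
opening: 0.494
gripper_force: 0.1
```

Call:
{"method": "move_arm", "body": {
  "increments": [
    {"slide": [0, 0, 0], "turn": 0},
    {"slide": [0, 0, 0], "turn": 0},
    {"slide": [0, 0, -8], "turn": 0},
    {"slide": [0, 0, -22], "turn": 0},
    {"slide": [0, 0, -42], "turn": 0}
  ]
}}

```text
clock: 4.95
tool_pos: [0.4361, -0.1616, 0.1186]
orientation: [0.178, 0.984, 0.0, -0.001]
ft_force: [-0.0, -0.7, -0.9]
opening: 0.472
gripper_force: 20.0
```

Call:
{"method": "move_arm", "body": {
  "increments": [
    {"slide": [0, 5, -20], "turn": 0},
    {"slide": [3, 22, -40], "turn": 0},
    {"slide": [8, 47, -56], "turn": 0},
    {"slide": [14, 75, -58], "turn": 0},
    {"slide": [21, 105, -58], "turn": 0}
  ]
}}

```text
clock: 5.37
tool_pos: [0.4545, -0.0556, 0.1784]
orientation: [0.178, 0.984, 0.0, 0.001]
ft_force: [1.1, 0.8, -0.6]
opening: 0.472
gripper_force: 20.0
```

Call:
{"method": "move_arm", "body": {
  "increments": [
    {"slide": [8, 32, 0], "turn": 0},
    {"slide": [16, 64, 0], "turn": 0},
    {"slide": [24, 94, 0], "turn": 0},
    {"slide": [31, 116, 0], "turn": 0},
    {"slide": [34, 125, 0], "turn": 0}
  ]
}}

```text
clock: 5.78
tool_pos: [0.4657, 0.0764, 0.177]
orientation: [0.175, 0.984, 0.0, -0.0]
ft_force: [-0.7, 0.5, -1.3]
opening: 0.473
gripper_force: 20.0
```

Run:
```python
from h import *
o=r.observe(); k=viewer.get_calibration("wrist"); im=viewer.camera("wrist")[:,:,::-1].copy(); s=viewer.camera("scene")[:,:,::-1]
print(o["clock"],o["tool_pos"],o["ft_force"],o["opening"],totool(np.array([.466,.073,.0])-o["tool_pos"],o))
cv2.imwrite("pics/w4.png",np.hstack([im[100:260,140:400],cv2.resize(s[120:240,190:330],(260,223))[:160]]).copy())
print(np.round(k["view"],3).tolist())
```

```text
5.7833 [0.46569294 0.07640318 0.17696377] [-0.65336353  0.53334554 -1.26400134] 0.47309885040725175 [ -1.52091384  -3.25062874 176.96036907]
[[0.346, 0.938, 0.002, -0.235], [0.899, -0.332, 0.286, -0.415], [0.269, -0.097, -0.958, 0.234], [0.0, 0.0, 0.0, 1.0]]
```

View pics/w4.png

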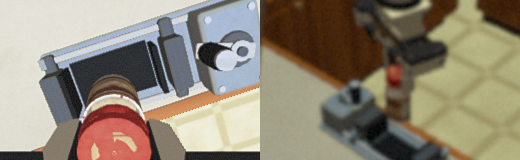

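The left half shows the held jar over the bed, the mat visible and the sleeve at top right. The right half shows the jar hanging beside the vice. Lowering.

Call:
{"method": "move_arm", "body": {
  "increments": [
    {"slide": [-1, -3, 14], "turn": 0},
    {"slide": [-1, -3, 34], "turn": 0},
    {"slide": [-1, -3, 54], "turn": 0},
    {"slide": [-1, -3, 72], "turn": 0},
    {"slide": [-1, -3, 81], "turn": 0}
  ]
}}

```text
clock: 6.3
tool_pos: [0.4649, 0.0675, 0.0943]
orientation: [0.179, 0.984, -0.001, -0.001]
ft_force: [-0.5, -0.6, -1.8]
opening: 0.473
gripper_force: 20.0
```

Call:
{"method": "move_arm", "body": {
  "increments": [
    {"slide": [0, 0, 1], "turn": 0},
    {"slide": [0, 0, 2], "turn": 0},
    {"slide": [0, 0, 3], "turn": 0},
    {"slide": [0, 0, 4], "turn": 0},
    {"slide": [0, 0, 5], "turn": 0}
  ]
}}

```text
clock: 6.72
tool_pos: [0.4661, 0.0698, 0.0913]
orientation: [0.177, 0.984, 0.0, 0.001]
ft_force: [-0.5, 0.4, -1.7]
opening: 0.471
gripper_force: 20.0
```

Call:
{"method": "move_arm", "body": {
  "increments": [
    {"slide": [0, 0, 0.5], "turn": 0},
    {"slide": [0, 0, 1], "turn": 0},
    {"slide": [0, 0, 1.5], "turn": 0},
    {"slide": [0, 0, 2], "turn": 0},
    {"slide": [0, 0, 2], "turn": 0}
  ]
}}

```text
clock: 7.13
tool_pos: [0.466, 0.0694, 0.09]
orientation: [0.178, 0.984, 0.0, 0.001]
ft_force: [-4.0, -3.3, 21.4]
opening: 0.475
gripper_force: 20.0
```

Call:
{"method": "move_arm", "body": {
  "increments": [
    {"slide": [0, 0, -0.7], "turn": 0},
    {"slide": [0, 0, -0.7], "turn": 0},
    {"slide": [0, 0, -0.7], "turn": 0},
    {"slide": [0, 0, -0.7], "turn": 0},
    {"slide": [0, 0, -0.7], "turn": 0}
  ]
}}

```text
clock: 7.55
tool_pos: [0.466, 0.0697, 0.09]
orientation: [0.178, 0.984, 0.0, 0.001]
ft_force: [-1.4, -0.6, 11.4]
opening: 0.472
gripper_force: 20.0
```

Call:
{"method": "move_arm", "body": {
  "increments": [
    {"slide": [0, 0, -0.7], "turn": 0},
    {"slide": [0, 0, -0.7], "turn": 0},
    {"slide": [0, 0, -0.7], "turn": 0},
    {"slide": [0, 0, -0.7], "turn": 0},
    {"slide": [0, 0, -0.7], "turn": 0}
  ],
  "hand": 0.75
}}

```text
clock: 7.97
tool_pos: [0.4657, 0.0698, 0.0899]
orientation: [0.177, 0.984, -0.0, -0.0]
ft_force: [-1.0, 0.7, -0.1]
opening: 0.742
gripper_force: 0.0
```

Call:
{"method": "move_arm", "body": {
  "increments": [
    {"slide": [0, 0, -5], "turn": 0},
    {"slide": [0, 0, -20], "turn": 0},
    {"slide": [0, 0, -42], "turn": 0},
    {"slide": [0, 0, -65], "turn": 0},
    {"slide": [0, 0, -80], "turn": 0}
  ]
}}

```text
clock: 8.38
tool_pos: [0.4659, 0.0696, 0.1719]
orientation: [0.178, 0.984, 0.0, 0.0]
ft_force: [1.2, -0.2, -0.3]
opening: 0.749
gripper_force: 0.0
```

Run:
```python
from h import *
o=r.observe(); k=viewer.get_calibration("wrist"); im=viewer.camera("wrist")[:,:,::-1].copy(); s=viewer.camera("scene")[:,:,::-1]
print(o["clock"],o["tool_pos"],o["ft_force"],o["opening"])
np.savez("pics/w5.npz",**{a:np.array(b) for a,b in k.items()})
w=cv2.resize(im[70:230,170:420],None,fx=2,fy=2,interpolation=cv2.INTER_CUBIC)
cv2.imwrite("pics/w5.png",np.hstack([w,cv2.resize(s[140:240,210:310],(300,300))[:,:].copy() if 0 else cv2.resize(s[140:240,210:304],(300,320),interpolation=cv2.INTER_CUBIC)]))
hsv=cv2.cvtColor(im,cv2.COLOR_BGR2HSV)
m=((hsv[...,0]<8)|(hsv[...,0]>172))&(hsv[...,1]>150)&(hsv[...,2]>70)
n,l,st,c=cv2.connectedComponentsWithStats(m.astype(np.uint8)); i=1+np.argmax(st[1:,4]); e=st[i,:4]
print(e,fitcyl([(k,e)],.0225,.099,.119,[.466,.07]))
print(spotter.recognise("wrist","sleeve"))
```

```text
8.3833 [0.46592167 0.0696019  0.17192464] [ 1.19628707 -0.1957457  -0.32082834] 0.7490284984929914
[229 175  49  49] (array([0.46499705, 0.07165061]), array([-1.11047683, -2.26174186,  1.10979805,  2.41302339]))
[{'extent': [345.8, 134.5, 35.9, 33.2], 'confidence': 0.58}]
```

View pics/w5.png

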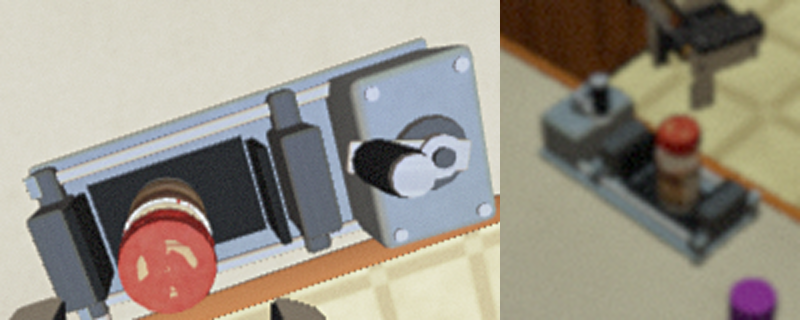

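The jar stands upright on the bed, cap at crop (167,262), between the jaws. The sleeve's top is at crop (415,173) and its hub at (443,157).

Run:
```python
from h import *
k=dict(np.load("pics/w5.npz")); o=r.observe()
B=lambda x,y,z:back(k,(170+x/2,70+y/2),z)
s=B(415,173,.127); g=np.array([B(352,80,.068),B(470,47,.068),B(498,212,.068),B(387,247,.068)])
print("sleeve",s,"gear mean",g.mean(0),"hub",B(443,157,.08),B(443,157,.088))
print("yaw",np.arctan2(-(g[1]-g[0]+g[2]-g[3])[0],(g[1]-g[0]+g[2]-g[3])[1]))
print("backface",B(80,205,.06),B(107,288,.06),"movface",B(250,140,.06),B(285,242,.06))
t=s.copy(); t[2]=.150; print("move mm",totool(t-o["tool_pos"],o))
```

```text
sleeve [0.4601372  0.17986908 0.127     ] gear mean [0.470133   0.21081056 0.068     ] hub [0.47253841 0.21247094 0.08      ] [0.47001771 0.20894705 0.088     ]
yaw -0.057067515176289295
backface [0.43587338 0.03261084 0.06      ] [0.48541012 0.02795326 0.06      ] movface [0.43494275 0.12903747 0.06      ] [0.49456466 0.12999248 0.06      ]
move mm [ 44.12743354 100.81362976  21.21627755]
```

Call:
{"method": "move_arm", "body": {
  "increments": [
    {"slide": [7, 16, 0], "turn": 0},
    {"slide": [18, 41, 0], "turn": 0},
    {"slide": [31, 71, 0], "turn": 0},
    {"slide": [40, 92, 8], "turn": 0},
    {"slide": [44, 100, 20], "turn": 0}
  ],
  "hand": 0.6
}}

```text
clock: 8.95
tool_pos: [0.4593, 0.1826, 0.1495]
orientation: [0.176, 0.984, 0.001, 0.0]
ft_force: [0.5, -0.2, 0.1]
opening: 0.606
gripper_force: 0.0
```

Run:
```python
from h import *
o=r.observe(); k=viewer.get_calibration("wrist"); im=viewer.camera("wrist")[:,:,::-1].copy()
print(o["clock"],o["tool_pos"],o["orientation"])
np.savez("pics/w6.npz",**{a:np.array(b) for a,b in k.items()})
cv2.imwrite("pics/w6.png",cv2.resize(im[120:270,150:350],None,fx=3.5,fy=3.5,interpolation=cv2.INTER_CUBIC))
print("tcp",proj(k,o["tool_pos"]),"sleeve top pred",proj(k,(.4602,.1795,.127)))
```

```text
8.95 [0.45928495 0.18261231 0.14946439] [1.75632706e-01 9.84455445e-01 7.76027938e-04 1.64045490e-04]
tcp [[251.27524391 231.06015692]] sleeve top pred [[248.0689363  220.55766322]]
```

View pics/w6.png

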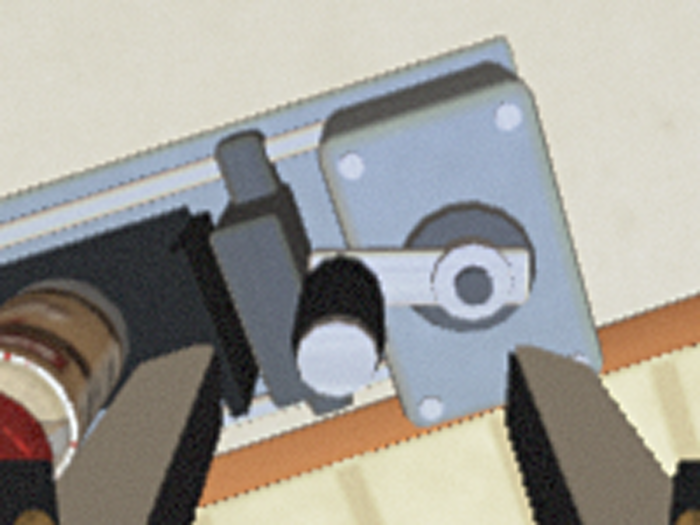

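The sleeve's top is at crop (340,357), i.e. pixel (247,222), 1–2 mm from the prediction and between the fingers. Descend and grip.

Call:
{"method": "move_arm", "body": {
  "increments": [
    {"slide": [-3, -3, 8], "turn": 0},
    {"slide": [-3, -3, 22], "turn": 0},
    {"slide": [-3, -3, 38], "turn": 0},
    {"slide": [-3, -3, 54], "turn": 0},
    {"slide": [-3, -3, 60], "turn": 0}
  ]
}}

```text
clock: 9.42
tool_pos: [0.4605, 0.1727, 0.0882]
orientation: [0.178, 0.984, -0.001, -0.001]
ft_force: [-0.4, -0.1, -0.1]
opening: 0.601
gripper_force: 0.0
```

Call:
{"method": "move_arm", "body": {
  "increments": [
    {"slide": [0, 0, 0], "turn": 0},
    {"slide": [0, 0, 0], "turn": 0},
    {"slide": [0, 0, 0], "turn": 0},
    {"slide": [0, 0, 0], "turn": 0},
    {"slide": [0, 0, 0], "turn": 0}
  ],
  "hand": 0,
  "newtons": 40
}}

```text
clock: 9.83
tool_pos: [0.4615, 0.175, 0.0907]
orientation: [0.177, 0.984, 0.0, 0.001]
ft_force: [-0.2, 0.1, 0.3]
opening: 0.29
gripper_force: 0.0
```

Call:
{"method": "move_arm", "body": {
  "increments": [
    {"slide": [0, 0, 0], "turn": 0},
    {"slide": [0, 0, 0], "turn": 0},
    {"slide": [0, 0, 0], "turn": 0},
    {"slide": [0, 0, 0], "turn": 0},
    {"slide": [0, 0, 0], "turn": 0}
  ]
}}

```text
clock: 10.25
tool_pos: [0.4617, 0.1756, 0.0906]
orientation: [0.177, 0.984, 0.001, 0.001]
ft_force: [0.0, 1.5, 7.0]
opening: 0.227
gripper_force: 40.0
```

Run:
```python
from h import *
o=r.observe(); print(o["clock"],o["tool_pos"],o["orientation"],o["ft_force"],o["gripper_force"],o["opening"],o["joint_positions"])
R0=R.from_euler("z",0)
th=np.arctan2; q=o["orientation"]; X=R.from_quat(q).as_matrix(); print(X[:2,:2])
# tool-axis displacement: sleeve(psi)=A+.035*(-sin,-cos); tool x=(-.936,.352) y=(.352,.936)
T=np.array([[-.936,.352],[.352,.936]]); S=lambda p:.035*np.array([-np.sin(p),-np.cos(p)])
for p in np.arange(.32,10.5,.4): print(round(p,2),np.round(T@(S(p)-S(.32))*1000,1))
```

```text
10.25 [0.46167479 0.17555917 0.09057051] [1.77216638e-01 9.84171554e-01 5.56257560e-04 5.53198700e-04] [0.04715358 1.49506707 6.98290673] 40.001764660701156 0.22727188064976434 [-0.60542923  0.53974316  0.18064543  2.2424201  -0.25477388  0.37615482
  1.00196513]
[[-0.93718791  0.34882253]
 [ 0.34882376  0.93718791]]
0.32 [0. 0.]
0.72 [13.7  2.2]
1.12 [25.5  9.6]
1.52 [33.5 21. ]
1.92 [36.4 34.6]
2.32 [33.8 48.3]
2.72 [26.  59.8]
3.12 [14.4 67.5]
3.52 [ 0.7 70. ]
3.92 [-12.8  66.9]
4.32 [-24.2  58.9]
4.72 [-31.5  47. ]
5.12 [-33.6  33.3]
5.52 [-30.2  19.8]
5.92 [-21.8   8.7]
6.32 [-9.7  1.8]
6.72 [4.1 0.1]
7.12 [17.5  3.9]
7.52 [28.3 12.6]
7.92 [34.9 24.8]
8.32 [36.2 38.7]
8.72 [32.  51.9]
9.12 [23.  62.5]
9.52 [10.5 68.8]
9.92 [-3.3 69.7]
10.32 [-16.5  65.1]
```

```bash
cat > plan.py <<'E'
from h import *
import sys,json
T=np.array([[-.9375,.348],[.348,.9375]])
def S(p): return 35*np.array([-np.sin(p),-np.cos(p)])
def plan(p0,ps,c=(0,0)): # rows from cmd angle p0 to ps, with centre shift c mm (world)
    n=len(ps); return [{"slide":np.round(T@(S(p)-S(p0)+np.array(c)*(i+1)/n),1).tolist()+[0],"turn":0} for i,p in enumerate(ps)]
def forces(p,f): # clockwise tangent t, radial outward
    t=np.array([-np.cos(p),np.sin(p)]); n=np.array([-np.sin(p),-np.cos(p)]); f=np.array(f[:2]); return "tang(resist)",-f@t,"radial out",f@n
def where(A=(.471,.2115)):
    o=r.observe(); d=o["tool_pos"][:2]-np.array(A); p=np.arctan2(-d[0],-d[1]); return o["clock"],o["tool_pos"],"psi",p,"rad",np.linalg.norm(d)*1000,forces(p,o["ft_force"])
E
python3 - <<'E'
from plan import *
p=.29
for j in range(2):
    ps=p+np.arange(1,6)*.2; print(json.dumps(plan(p,ps))); p=ps[-1]
E
```

```text
[{"slide": [7.0, 0.2, 0], "turn": 0}, {"slide": [13.8, 1.9, 0], "turn": 0}, {"slide": [20.1, 4.8, 0], "turn": 0}, {"slide": [25.7, 9.0, 0], "turn": 0}, {"slide": [30.4, 14.1, 0], "turn": 0}]
[{"slide": [3.6, 6.0, 0], "turn": 0}, {"slide": [5.9, 12.6, 0], "turn": 0}, {"slide": [6.8, 19.5, 0], "turn": 0}, {"slide": [6.4, 26.5, 0], "turn": 0}, {"slide": [4.6, 33.2, 0], "turn": 0}]
```

Call:
{"method": "move_arm", "body": {
  "increments": [
    {"slide": [7, 0, 0], "turn": 0},
    {"slide": [14, 2, 0], "turn": 0},
    {"slide": [20, 5, 0], "turn": 0},
    {"slide": [25.5, 9, 0], "turn": 0},
    {"slide": [30.5, 14, 0], "turn": 0}
  ]
}}

```text
clock: 10.67
tool_pos: [0.4399, 0.1975, 0.0906]
orientation: [0.179, 0.984, 0.0, 0.002]
ft_force: [8.8, -6.9, 1.2]
opening: 0.229
gripper_force: 40.0
```

```bash
python3 -c "
from plan import *
print(where())"
```

```text
(10.6667, array([0.43991572, 0.19752714, 0.09061719]), 'psi', np.float64(1.1483454949562755), 'rad', np.float64(34.08039255539114), ('tang(resist)', np.float64(9.91608748226375), 'radial out', np.float64(-5.228192650398548)))
```

Call:
{"method": "move_arm", "body": {
  "increments": [
    {"slide": [3.5, 6, 0], "turn": 0},
    {"slide": [6, 12.5, 0], "turn": 0},
    {"slide": [7, 19.5, 0], "turn": 0},
    {"slide": [6.5, 26.5, 0], "turn": 0},
    {"slide": [4.5, 33, 0], "turn": 0}
  ]
}}

```text
clock: 11.08
tool_pos: [0.4445, 0.2289, 0.0905]
orientation: [0.179, 0.984, -0.001, -0.0]
ft_force: [-1.7, -9.4, 13.6]
opening: 0.227
gripper_force: 40.0
```

```bash
python3 -c "
from plan import *
print(where())
p=2.29
for j in range(2):
    ps=p+np.arange(1,6)*.2; print(json.dumps(plan(p,ps))); p=ps[-1]
"
```

```text
(11.0833, array([0.44453606, 0.22887382, 0.09048917]), 'psi', np.float64(2.1517339012068364), 'rad', np.float64(31.65737758321085), ('tang(resist)', np.float64(8.805028903780013), 'radial out', np.float64(-3.772056782159453)))
[{"slide": [-3.1, 6.3, 0], "turn": 0}, {"slide": [-7.4, 11.8, 0], "turn": 0}, {"slide": [-12.7, 16.3, 0], "turn": 0}, {"slide": [-18.9, 19.7, 0], "turn": 0}, {"slide": [-25.5, 21.8, 0], "turn": 0}]
[{"slide": [-6.9, 0.7, 0], "turn": 0}, {"slide": [-13.9, 0.1, 0], "turn": 0}, {"slide": [-20.6, -1.9, 0], "turn": 0}, {"slide": [-26.8, -5.2, 0], "turn": 0}, {"slide": [-32.1, -9.7, 0], "turn": 0}]
```

Call:
{"method": "move_arm", "body": {
  "increments": [
    {"slide": [-3, 6.5, 0], "turn": 0},
    {"slide": [-7.5, 12, 0], "turn": 0},
    {"slide": [-12.5, 16.5, 0], "turn": 0},
    {"slide": [-19, 19.5, 0], "turn": 0},
    {"slide": [-25.5, 22, 0], "turn": 0}
  ]
}}

```text
clock: 11.5
tool_pos: [0.4738, 0.2436, 0.0905]
orientation: [0.177, 0.984, -0.0, -0.002]
ft_force: [-9.5, 2.4, 14.4]
opening: 0.229
gripper_force: 40.0
```

Call:
{"method": "move_arm", "body": {
  "increments": [
    {"slide": [-7, 0.5, 0], "turn": 0},
    {"slide": [-14, 0, 0], "turn": 0},
    {"slide": [-20.5, -2, 0], "turn": 0},
    {"slide": [-27, -5, 0], "turn": 0},
    {"slide": [-32, -9.5, 0], "turn": 0}
  ]
}}

```text
clock: 11.92
tool_pos: [0.5036, 0.2261, 0.0907]
orientation: [0.176, 0.984, 0.002, 0.0]
ft_force: [0.1, 10.7, 2.7]
opening: 0.227
gripper_force: 40.0
```

```bash
python3 -c "
from plan import *
print(where())
p=4.29
for j in range(2):
    ps=p+np.arange(1,6)*.2; print(json.dumps(plan(p,ps))); p=ps[-1]
P=np.array([[.4617,.1756],[.4399,.1975],[.4445,.2289],r.observe()['tool_pos'][:2]])
s=least_squares(lambda c:np.hypot(*(P-c).T)-.035,[.471,.21]);print(s.x,s.fun*1000)
"
```

```text
(11.9167, array([0.50355256, 0.22611899, 0.0906669 ]), 'psi', np.float64(-1.992892358130629), 'rad', np.float64(35.68450453269496), ('tang(resist)', np.float64(9.673617570968265), 'radial out', np.float64(4.46198927412249)))
[{"slide": [-4.4, -5.4, 0], "turn": 0}, {"slide": [-7.6, -11.6, 0], "turn": 0}, {"slide": [-9.5, -18.4, 0], "turn": 0}, {"slide": [-10.1, -25.3, 0], "turn": 0}, {"slide": [-9.2, -32.3, 0], "turn": 0}]
[{"slide": [2.2, -6.6, 0], "turn": 0}, {"slide": [5.7, -12.7, 0], "turn": 0}, {"slide": [10.3, -17.9, 0], "turn": 0}, {"slide": [15.9, -22.2, 0], "turn": 0}, {"slide": [22.2, -25.2, 0], "turn": 0}]
[0.47310471 0.20871684] [0.02559617 0.04811116 0.00841746 0.0700218 ]
```

Call:
{"method": "move_arm", "body": {
  "increments": [
    {"slide": [-4.5, -5.5, 0], "turn": 0},
    {"slide": [-7.5, -11.5, 0], "turn": 0},
    {"slide": [-9.5, -18.5, 0], "turn": 0},
    {"slide": [-10, -25.5, 0], "turn": 0},
    {"slide": [-9, -32.5, 0], "turn": 0}
  ]
}}

```text
clock: 12.33
tool_pos: [0.5037, 0.1914, 0.0907]
orientation: [0.177, 0.984, 0.002, 0.003]
ft_force: [7.6, 6.5, -3.4]
opening: 0.228
gripper_force: 40.0
```

```bash
sed -i 's/A=(.471,.2115)/A=(.4731,.2087)/' plan.py; python3 -c "
from plan import *
print(where())
"
```

```text
(12.3333, array([0.50367497, 0.191376  , 0.09073447]), 'psi', np.float64(-1.0552922231145445), 'rad', np.float64(35.14185520088631), ('tang(resist)', np.float64(9.429042548876431), 'radial out', np.float64(3.434582111031646)))
```

Call:
{"method": "move_arm", "body": {
  "increments": [
    {"slide": [2, -6.5, 0], "turn": 0},
    {"slide": [5.5, -12.5, 0], "turn": 0},
    {"slide": [10, -18, 0], "turn": 0},
    {"slide": [16, -22, 0], "turn": 0},
    {"slide": [22, -25, 0], "turn": 0}
  ]
}}

```text
clock: 12.75
tool_pos: [0.4744, 0.1736, 0.0907]
orientation: [0.178, 0.984, 0.001, 0.003]
ft_force: [8.6, 1.9, -3.4]
opening: 0.23
gripper_force: 40.0
```

```bash
python3 -c "
from plan import *
print(where())
p=6.29
for j in range(4):
    ps=p+np.arange(1,6)*.1; print(json.dumps(plan(p,ps))); p=ps[-1]
"
```

```text
(12.75, array([0.47440273, 0.17363653, 0.09070796]), 'psi', np.float64(-0.037136352890793284), 'rad', np.float64(35.08766411950551), ('tang(resist)', np.float64(8.630922998322273), 'radial out', np.float64(-1.5811627461525337)))
[{"slide": [3.3, -1.0, 0], "turn": 0}, {"slide": [6.8, -1.7, 0], "turn": 0}, {"slide": [10.3, -2.1, 0], "turn": 0}, {"slide": [13.8, -2.1, 0], "turn": 0}, {"slide": [17.2, -1.7, 0], "turn": 0}]
[{"slide": [3.4, 0.7, 0], "turn": 0}, {"slide": [6.8, 1.7, 0], "turn": 0}, {"slide": [10.0, 3.1, 0], "turn": 0}, {"slide": [13.1, 4.8, 0], "turn": 0}, {"slide": [15.9, 6.8, 0], "turn": 0}]
[{"slide": [2.7, 2.3, 0], "turn": 0}, {"slide": [5.1, 4.8, 0], "turn": 0}, {"slide": [7.3, 7.5, 0], "turn": 0}, {"slide": [9.2, 10.5, 0], "turn": 0}, {"slide": [10.7, 13.6, 0], "turn": 0}]
[{"slide": [1.3, 3.3, 0], "turn": 0}, {"slide": [2.2, 6.6, 0], "turn": 0}, {"slide": [2.8, 10.1, 0], "turn": 0}, {"slide": [3.0, 13.6, 0], "turn": 0}, {"slide": [2.9, 17.1, 0], "turn": 0}]
```

Call:
{"method": "move_arm", "body": {
  "increments": [
    {"slide": [3.5, -1, 0], "turn": 0},
    {"slide": [7, -1.5, 0], "turn": 0},
    {"slide": [10.5, -2, 0], "turn": 0},
    {"slide": [14, -2, 0], "turn": 0},
    {"slide": [17, -1.5, 0], "turn": 0}
  ]
}}

```text
clock: 13.17
tool_pos: [0.4573, 0.1775, 0.0906]
orientation: [0.178, 0.984, 0.001, 0.003]
ft_force: [7.0, -4.5, 0.2]
opening: 0.228
gripper_force: 40.0
```

```bash
python3 -c "
from plan import *
print(where())
"
```

```text
(13.1667, array([0.45732036, 0.17748543, 0.09064708]), 'psi', np.float64(0.4680553294383507), 'rad', np.float64(34.976367193465), ('tang(resist)', np.float64(8.330506432596584), 'radial out', np.float64(0.8616748449960955)))
```

Call:
{"method": "move_arm", "body": {
  "increments": [
    {"slide": [3.5, 0.5, 0], "turn": 0},
    {"slide": [7, 1.5, 0], "turn": 0},
    {"slide": [10, 3, 0], "turn": 0},
    {"slide": [13, 5, 0], "turn": 0},
    {"slide": [16, 7, 0], "turn": 0}
  ]
}}

```text
clock: 13.58
tool_pos: [0.4442, 0.189, 0.0906]
orientation: [0.179, 0.984, 0.0, 0.002]
ft_force: [7.5, -6.6, 2.7]
opening: 0.228
gripper_force: 40.0
```

```bash
python3 -c "
from plan import *
print(where())
k=viewer.get_calibration('wrist'); im=viewer.camera('wrist')[:,:,::-1].copy(); cv2.imwrite('pics/w7.png',im)
s=viewer.camera('top')[:,:,::-1]; cv2.imwrite('pics/t7.png',s)
p=7.29
for j in range(4):
    ps=p+np.arange(1,6)*.05; print(json.dumps(plan(p,ps))); p=ps[-1]
"
```

```text
(13.5833, array([0.44419751, 0.18903264, 0.0906052 ]), 'psi', np.float64(0.9732962714808383), 'rad', np.float64(34.95938755681167), ('tang(resist)', np.float64(9.713138965291222), 'radial out', np.float64(-2.495597913825906)))
[{"slide": [1.4, 1.1, 0], "turn": 0}, {"slide": [2.7, 2.3, 0], "turn": 0}, {"slide": [3.9, 3.5, 0], "turn": 0}, {"slide": [5.1, 4.8, 0], "turn": 0}, {"slide": [6.2, 6.1, 0], "turn": 0}]
[{"slide": [1.1, 1.4, 0], "turn": 0}, {"slide": [2.0, 2.8, 0], "turn": 0}, {"slide": [2.9, 4.3, 0], "turn": 0}, {"slide": [3.8, 5.9, 0], "turn": 0}, {"slide": [4.5, 7.5, 0], "turn": 0}]
[{"slide": [0.7, 1.6, 0], "turn": 0}, {"slide": [1.3, 3.3, 0], "turn": 0}, {"slide": [1.8, 4.9, 0], "turn": 0}, {"slide": [2.2, 6.6, 0], "turn": 0}, {"slide": [2.5, 8.4, 0], "turn": 0}]
[{"slide": [0.3, 1.7, 0], "turn": 0}, {"slide": [0.4, 3.5, 0], "turn": 0}, {"slide": [0.5, 5.2, 0], "turn": 0}, {"slide": [0.5, 7.0, 0], "turn": 0}, {"slide": [0.4, 8.7, 0], "turn": 0}]
```

Call:
{"method": "move_arm", "body": {
  "increments": [
    {"slide": [1.5, 1, 0], "turn": 0},
    {"slide": [2.5, 2.5, 0], "turn": 0},
    {"slide": [4, 3.5, 0], "turn": 0},
    {"slide": [5, 5, 0], "turn": 0},
    {"slide": [6, 6, 0], "turn": 0}
  ]
}}

```text
clock: 14.1
tool_pos: [0.4403, 0.1965, 0.0906]
orientation: [0.179, 0.984, -0.0, 0.002]
ft_force: [6.5, -7.4, 4.5]
opening: 0.228
gripper_force: 40.0
```

```bash
cat >> plan.py <<'E'
def avg(n=6):
    A=np.array((.4731,.2087)); L=[]
    for i in range(n):
        o=r.observe(); d=o["tool_pos"][:2]-A; p=np.arctan2(-d[0],-d[1])%(2*np.pi); f=forces(p,o["ft_force"]); L.append([p+2*np.pi,f[1],f[3],o["ft_force"][2],o["gripper_force"]]); viewer.camera("wrist")
    print(o["clock"],"psi,tang,rad,fz,grip",np.mean(L,0).round(3),"tang list",np.round([l[1] for l in L],1))
E
python3 -c "
from plan import *
avg()"
```

```text
14.35 psi,tang,rad,fz,grip [ 7.503  7.554 -2.598  4.393 40.001] tang list [9.2 8.3 6.4 7.7 6.1 7.5]
```

Call:
{"method": "move_arm", "body": {
  "increments": [
    {"slide": [1, 1.5, 0], "turn": 0},
    {"slide": [2, 3, 0], "turn": 0},
    {"slide": [3, 4.5, 0], "turn": 0},
    {"slide": [4, 6, 0], "turn": 0},
    {"slide": [4.5, 7.5, 0], "turn": 0}
  ]
}}

```text
clock: 14.82
tool_pos: [0.4384, 0.2047, 0.0906]
orientation: [0.179, 0.984, -0.0, 0.002]
ft_force: [3.9, -8.6, 7.3]
opening: 0.225
gripper_force: 40.0
```

```bash
python3 -c "
from plan import *
avg()"
```

```text
15.0667 psi,tang,rad,fz,grip [ 7.747  7.706 -3.542  6.043 40.002] tang list [9.  7.8 6.6 8.2 6.8 7.7]
```

```bash
cat >> plan.py <<'E'
def red(im,c):
    h=cv2.cvtColor(np.ascontiguousarray(im),cv2.COLOR_RGB2HSV).astype(int)
    w=(((h[...,0]<8)|(h[...,0]>172))&(h[...,1]>130)&(h[...,2]>60))
    p=proj(viewer.get_calibration(c),(.465,.065,.11))[0]; Y,X=np.mgrid[:384,:512]; w=w&(np.hypot(X-p[0],Y-p[1])<25)
    return c,w.sum(),X[w].mean().round(2),Y[w].mean().round(2)
def look():
    for c in("top","scene","wrist"): print(red(viewer.camera(c),c))
E
python3 -c "
from plan import *
print('t7',red(cv2.imread('pics/t7.png')[:,:,::-1],'top'))
look()
p=7.79
for j in range(4):
    ps=p+np.arange(1,6)*.05; print(json.dumps(plan(p,ps))); p=ps[-1]
"
```

```text
t7 ('top', np.int64(145), np.float64(258.68), np.float64(164.26))
('top', np.int64(141), np.float64(259.61), np.float64(164.32))
('scene', np.int64(103), np.float64(269.73), np.float64(185.53))
('wrist', np.int64(1382), np.float64(75.44), np.float64(335.3))
[{"slide": [0.7, 1.6, 0], "turn": 0}, {"slide": [1.3, 3.3, 0], "turn": 0}, {"slide": [1.8, 4.9, 0], "turn": 0}, {"slide": [2.2, 6.6, 0], "turn": 0}, {"slide": [2.5, 8.4, 0], "turn": 0}]
[{"slide": [0.3, 1.7, 0], "turn": 0}, {"slide": [0.4, 3.5, 0], "turn": 0}, {"slide": [0.5, 5.2, 0], "turn": 0}, {"slide": [0.5, 7.0, 0], "turn": 0}, {"slide": [0.4, 8.7, 0], "turn": 0}]
[{"slide": [-0.2, 1.7, 0], "turn": 0}, {"slide": [-0.5, 3.5, 0], "turn": 0}, {"slide": [-0.8, 5.2, 0], "turn": 0}, {"slide": [-1.3, 6.9, 0], "turn": 0}, {"slide": [-1.8, 8.5, 0], "turn": 0}]
[{"slide": [-0.6, 1.6, 0], "turn": 0}, {"slide": [-1.3, 3.2, 0], "turn": 0}, {"slide": [-2.1, 4.8, 0], "turn": 0}, {"slide": [-2.9, 6.4, 0], "turn": 0}, {"slide": [-3.8, 7.8, 0], "turn": 0}]
```

Call:
{"method": "move_arm", "body": {
  "increments": [
    {"slide": [0.5, 1.5, 0], "turn": 0},
    {"slide": [1.5, 3.5, 0], "turn": 0},
    {"slide": [2, 5, 0], "turn": 0},
    {"slide": [2, 6.5, 0], "turn": 0},
    {"slide": [2.5, 8.5, 0], "turn": 0}
  ]
}}

```text
clock: 15.68
tool_pos: [0.4384, 0.213, 0.0906]
orientation: [0.179, 0.984, -0.001, 0.001]
ft_force: [3.0, -9.3, 8.3]
opening: 0.227
gripper_force: 40.0
```

```bash
python3 -c "
from plan import *
avg(); look()"
```

```text
15.9333 psi,tang,rad,fz,grip [ 7.989  7.369 -3.945  8.13  40.002] tang list [8.8 7.8 6.7 7.5 6.9 6.5]
('top', np.int64(135), np.float64(260.03), np.float64(164.16))
('scene', np.int64(101), np.float64(270.05), np.float64(185.71))
('wrist', np.int64(1293), np.float64(69.57), np.float64(338.2))
```

Call:
{"method": "move_arm", "body": {
  "increments": [
    {"slide": [0, 1.5, 0], "turn": 0},
    {"slide": [0.5, 3.5, 0], "turn": 0},
    {"slide": [0.5, 5, 0], "turn": 0},
    {"slide": [0.5, 7, 0], "turn": 0},
    {"slide": [0.5, 8.5, 0], "turn": 0}
  ]
}}

```text
clock: 16.55
tool_pos: [0.4403, 0.221, 0.0905]
orientation: [0.179, 0.984, -0.001, 0.0]
ft_force: [1.7, -10.8, 9.8]
opening: 0.227
gripper_force: 40.0
```

```bash
python3 -c "
from plan import *
avg(); look(); k=viewer.get_calibration('top')
print(back(k,(258.68,164.26),.11),back(k,(259.61,164.3),.11))"
```

```text
16.8 psi,tang,rad,fz,grip [ 8.219  7.768 -4.953  9.467 40.003] tang list [9.5 8.8 7.5 6.3 7.  7.4]
('top', np.int64(147), np.float64(260.95), np.float64(164.39))
('scene', np.int64(108), np.float64(270.71), np.float64(185.9))
('wrist', np.int64(882), np.float64(63.59), np.float64(338.09))
[0.46480731 0.05557651 0.11      ] [0.46463676 0.05270921 0.11      ]
```

Call:
{"method": "move_arm", "body": {
  "increments": [
    {"slide": [0, 1.5, 0], "turn": 0},
    {"slide": [-0.5, 3.5, 0], "turn": 0},
    {"slide": [-1, 5, 0], "turn": 0},
    {"slide": [-1.5, 7, 0], "turn": 0},
    {"slide": [-2, 8.5, 0], "turn": 0}
  ]
}}

```text
clock: 17.42
tool_pos: [0.444, 0.228, 0.0905]
orientation: [0.179, 0.984, -0.001, -0.001]
ft_force: [-2.4, -10.3, 14.1]
opening: 0.228
gripper_force: 40.0
```

```bash
python3 -c "
from plan import *
avg(); look()
p=8.54
for j in range(3):
    ps=p+np.arange(1,6)*.04; print(json.dumps(plan(p,ps))); p=ps[-1]"
```

```text
17.6667 psi,tang,rad,fz,grip [ 8.447  8.456 -3.799 12.557 40.003] tang list [9.9 8.5 8.5 7.8 7.8 8.3]
('top', np.int64(150), np.float64(261.24), np.float64(164.34))
('scene', np.int64(103), np.float64(270.79), np.float64(185.92))
('wrist', np.int64(449), np.float64(57.59), np.float64(336.6))
[{"slide": [-0.5, 1.3, 0], "turn": 0}, {"slide": [-1.0, 2.6, 0], "turn": 0}, {"slide": [-1.6, 3.9, 0], "turn": 0}, {"slide": [-2.2, 5.1, 0], "turn": 0}, {"slide": [-2.9, 6.4, 0], "turn": 0}]
[{"slide": [-0.7, 1.2, 0], "turn": 0}, {"slide": [-1.5, 2.4, 0], "turn": 0}, {"slide": [-2.3, 3.5, 0], "turn": 0}, {"slide": [-3.2, 4.6, 0], "turn": 0}, {"slide": [-4.1, 5.6, 0], "turn": 0}]
[{"slide": [-1.0, 1.0, 0], "turn": 0}, {"slide": [-1.9, 2.0, 0], "turn": 0}, {"slide": [-3.0, 3.0, 0], "turn": 0}, {"slide": [-4.1, 3.9, 0], "turn": 0}, {"slide": [-5.2, 4.7, 0], "turn": 0}]
```

Call:
{"method": "move_arm", "body": {
  "increments": [
    {"slide": [-0.5, 1.5, 0], "turn": 0},
    {"slide": [-1, 2.5, 0], "turn": 0},
    {"slide": [-1.5, 4, 0], "turn": 0},
    {"slide": [-2, 5, 0], "turn": 0},
    {"slide": [-3, 6.5, 0], "turn": 0}
  ]
}}

```text
clock: 18.28
tool_pos: [0.4477, 0.2327, 0.0904]
orientation: [0.178, 0.984, -0.002, -0.002]
ft_force: [-6.4, -8.8, 16.3]
opening: 0.227
gripper_force: 40.0
```

```bash
python3 -c "
from plan import *
avg(10); look(); look()"
```

```text
18.7333 psi,tang,rad,fz,grip [ 8.622  9.791 -2.606 15.692 40.004] tang list [10.9  9.8 10.4 10.   9.7 10.   9.5  9.8  9.4  8.4]
('top', np.int64(146), np.float64(261.2), np.float64(164.24))
('scene', np.int64(104), np.float64(270.9), np.float64(185.89))
('wrist', np.int64(164), np.float64(53.64), np.float64(333.6))
('top', np.int64(146), np.float64(261.22), np.float64(164.21))
('scene', np.int64(103), np.float64(270.81), np.float64(185.89))
('wrist', np.int64(165), np.float64(53.59), np.float64(333.62))
```

```bash
python3 -c "
from plan import *
print(json.dumps(plan(8.74,8.74+np.arange(1,6)*.04)))"
```

```text
[{"slide": [-0.7, 1.2, 0], "turn": 0}, {"slide": [-1.5, 2.4, 0], "turn": 0}, {"slide": [-2.3, 3.5, 0], "turn": 0}, {"slide": [-3.2, 4.6, 0], "turn": 0}, {"slide": [-4.1, 5.6, 0], "turn": 0}]
```

Call:
{"method": "move_arm", "body": {
  "increments": [
    {"slide": [-0.5, 1, 0], "turn": 0},
    {"slide": [-1.5, 2.5, 0], "turn": 0},
    {"slide": [-2.5, 3.5, 0], "turn": 0},
    {"slide": [-3, 4.5, 0], "turn": 0},
    {"slide": [-4, 5.5, 0], "turn": 0}
  ]
}}

```text
clock: 19.5
tool_pos: [0.4522, 0.2367, 0.0904]
orientation: [0.178, 0.984, -0.002, -0.003]
ft_force: [-10.0, -7.6, 20.1]
opening: 0.226
gripper_force: 40.0
```

```bash
python3 -c "
from plan import *
avg(10); look()
print(json.dumps(plan(8.94,8.94+np.arange(1,6)*.02)))"
```

```text
19.95 psi,tang,rad,fz,grip [ 8.79  11.676 -1.18  18.526 40.005] tang list [12.6 12.1 11.  12.5 11.  11.2 12.  11.  11.5 12. ]
('top', np.int64(146), np.float64(261.25), np.float64(164.25))
('scene', np.int64(103), np.float64(270.99), np.float64(186.01))
('wrist', np.int64(2), np.float64(49.5), np.float64(329.5))
[{"slide": [-0.5, 0.5, 0], "turn": 0}, {"slide": [-1.0, 1.0, 0], "turn": 0}, {"slide": [-1.4, 1.5, 0], "turn": 0}, {"slide": [-1.9, 2.0, 0], "turn": 0}, {"slide": [-2.5, 2.5, 0], "turn": 0}]
```

Call:
{"method": "move_arm", "body": {
  "increments": [
    {"slide": [-0.5, 0.5, 0], "turn": 0},
    {"slide": [-1, 1, 0], "turn": 0},
    {"slide": [-1.5, 1.5, 0], "turn": 0},
    {"slide": [-2, 2, 0], "turn": 0},
    {"slide": [-2, 2, 0], "turn": 0}
  ]
}}

```text
clock: 20.57
tool_pos: [0.4543, 0.2382, 0.0904]
orientation: [0.178, 0.984, -0.002, -0.003]
ft_force: [-10.8, -7.1, 20.6]
opening: 0.231
gripper_force: 40.0
```

```bash
python3 -c "
from plan import *
avg(10); look()
o=r.observe(); f=o['ft_force'];print(f, R.from_quat(o['orientation']).inv().apply(f), totool(np.array([0,0,0]),o))
print('actual minus cmd (tool mm) guess:', json.dumps(plan(9.02,[8.85])))"
```

```text
21.0167 psi,tang,rad,fz,grip [ 8.857 12.21  -0.603 19.873 40.005] tang list [13.  11.7 12.1 12.2 11.9 11.6 11.9 12.5 13.2 12. ]
('top', np.int64(145), np.float64(261.3), np.float64(164.17))
('scene', np.int64(101), np.float64(270.83), np.float64(185.84))
('wrist', np.int64(0), np.float64(nan), np.float64(nan))
[-9.179439   -6.37367054 19.55920276] [  6.46710253  -9.28319313 -19.47940192] [0. 0. 0.]
actual minus cmd (tool mm) guess: [{"slide": [3.9, -4.4, 0], "turn": 0}]plan.py:20: RuntimeWarning: Mean of empty slice.
  return c,w.sum(),X[w].mean().round(2),Y[w].mean().round(2)
  ret = ret.dtype.type(ret / rcount)
```

The jar stopped moving at about ψ = 8.38, and both the angle and the extra torque put the clamp at about 23 N. I ease the arm's load off before letting go.

Call:
{"method": "move_arm", "body": {
  "increments": [
    {"slide": [0.5, -0.5, 0], "turn": 0},
    {"slide": [1, -1, 0], "turn": 0},
    {"slide": [1.5, -1.5, 0], "turn": 0},
    {"slide": [2, -2, -0.5], "turn": 0},
    {"slide": [2, -2, -0.5], "turn": 0}
  ]
}}

```text
clock: 21.63
tool_pos: [0.4543, 0.2381, 0.0906]
orientation: [0.178, 0.984, -0.001, -0.001]
ft_force: [-3.6, -5.9, 6.5]
opening: 0.224
gripper_force: 40.0
```

```bash
python3 -W ignore -c "
from plan import *
avg(8)"
```

```text
21.9833 psi,tang,rad,fz,grip [ 8.856  5.625 -2.565  7.819 40.002] tang list [6.2 4.8 5.9 5.9 5.1 5.9 5.6 5.5]
```

Call:
{"method": "move_arm", "body": {
  "increments": [
    {"slide": [0.5, -0.5, 0], "turn": 0},
    {"slide": [1, -1, 0], "turn": 0},
    {"slide": [1.5, -1.5, -0.5], "turn": 0},
    {"slide": [1.5, -2, -0.5], "turn": 0},
    {"slide": [1.5, -2, -0.5], "turn": 0}
  ]
}}

```text
clock: 22.45
tool_pos: [0.4542, 0.2381, 0.0908]
orientation: [0.178, 0.984, 0.0, 0.001]
ft_force: [4.3, -2.8, -7.1]
opening: 0.228
gripper_force: 40.0
```

Call:
{"method": "move_arm", "body": {
  "increments": [
    {"slide": [0, 0, 0], "turn": 0},
    {"slide": [0, 0, 0], "turn": 0},
    {"slide": [0, 0, 0], "turn": 0},
    {"slide": [0, 0, 0], "turn": 0},
    {"slide": [0, 0, 0], "turn": 0}
  ],
  "hand": 0.55
}}

```text
clock: 22.87
tool_pos: [0.4531, 0.2385, 0.0911]
orientation: [0.177, 0.984, 0.0, -0.0]
ft_force: [0.6, 0.3, -0.2]
opening: 0.521
gripper_force: 0.0
```

Call:
{"method": "move_arm", "body": {
  "increments": [
    {"slide": [0, 0, -5], "turn": 0},
    {"slide": [0, 0, -20], "turn": 0},
    {"slide": [0, 0, -42], "turn": 0},
    {"slide": [0, 0, -65], "turn": 0},
    {"slide": [0, 0, -80], "turn": 0}
  ]
}}

```text
clock: 23.28
tool_pos: [0.4535, 0.2382, 0.1731]
orientation: [0.178, 0.984, 0.0, 0.0]
ft_force: [-0.3, 0.8, -0.1]
opening: 0.552
gripper_force: 0.0
```

```bash
python3 -W ignore -c "
from plan import *
look(); o=r.observe(); print(o['clock'],o['tool_pos'],o['ft_force'],o['opening'])
im=viewer.camera('wrist')[:,:,::-1]; s=viewer.camera('scene')[:,:,::-1]; k=viewer.get_calibration('wrist')
print('pred sleeve top',proj(k,(.4543,.2382,.127)),'origin 0,60')
cv2.imwrite('pics/w8.png',np.hstack([cv2.resize(im[60:260,60:380],(480,300)),cv2.resize(s[140:235,210:305],(300,300),interpolation=cv2.INTER_CUBIC)]))"
```

```text
('top', np.int64(145), np.float64(261.32), np.float64(164.25))
('scene', np.int64(102), np.float64(270.73), np.float64(185.95))
('wrist', np.int64(176), np.float64(76.44), np.float64(255.58))
23.4333 [0.45365667 0.23868822 0.17227711] [ 0.37109235  0.23111607 -0.14289146] 0.5549222423684879
pred sleeve top [[252.21752023 209.87090628]] origin 0,60
```

View pics/w8.png

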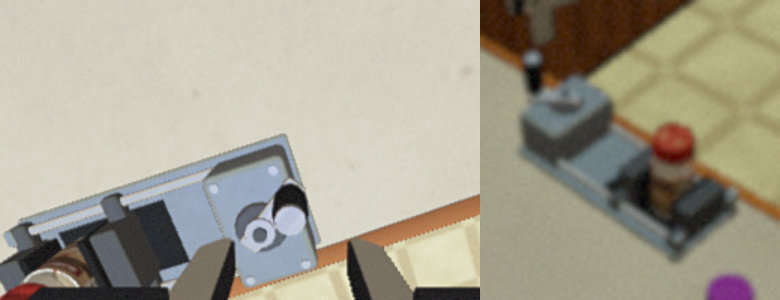

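The picture shows the jar upright between the jaws, right crop (672,160), and the sleeve at left crop (291,220), where I left it. The gripper is clear of everything.

```bash
python3 -c "
from rig import r
print(r.finish_job())"
```

```text
the job is handed in; nothing more can be done
None
```

I stood the jar upright on the vice's bed, wound the crank until it was nipped at an estimated 23 N, let go and handed the job in at about 23 s; no verdict was shown.

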